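# Fit the coolant outlet on the thermostat housing and hold it down

## Task

Fit the loose plastic coolant outlet (the one with the side spout) on the thermostat housing that is clamped in the vise: pick it up with a light grip, because the thin plastic cracks if squeezed hard, and lower it over both dowels with its spout on the same side as the housing's hose neck. Press it gently down against the thermostat spring until the two flanges meet, and finish while still holding it pressed flush like that, so that a mate can start the bolts: do not let go and do not ram it. Leave everything else on the bench alone.

Things in the scene. Friction and masses are not known exactly. Their poses are not given: they have to be found in the camera images.
- cover: The coolant outlet to fit: thin grey moulded plastic, 0.1 to 0.25 kg, lying flange down on the bench. Origin: centre of the flange's underside; z up. Flange 96 (x) by 76 (y) by 10 mm thick, with a hollow elbow on it. In the underside a round recess, 35 mm across, 10 mm deep, clears the thermostat. It cracks if gripped with more than 60 N.
- cover_grip (a point): Point between the outlet's flat upright cheeks, at x = -8, y = 0, z = 30 mm of the outlet. The cheeks face its +y and -y, 40 mm apart; they run from x = -26 to +6 mm and from z = 10 to 46 mm. Beyond them, to x = +26 mm, the elbow is round. Its flat top is at z = 46 mm.
- cover_spout (a point): Mouth of the outlet's round spout, 30 mm across, which leaves the elbow towards the outlet's -x; at x = -61, z = 29 mm of the outlet.
- cover_hole_big (a point): Centre of the outlet's big dowel hole (11.5 mm wide, right through the flange), on the underside at x = +36, y = -26 mm of the outlet. (The holes with steel sleeves at the other two corners are for bolts.)
- cover_hole_small (a point): Centre of the outlet's small dowel hole (8.5 mm wide, right through the flange), on the underside at x = -36, y = +26 mm of the outlet.
- housing: Cast aluminium thermostat housing clamped in a blue vise, fixed. Origin: on the bench under the middle of its top face; z up. Top flange 96 (x) by 76 (y) mm, its level face 105 mm above the bench, a 46 mm bore in it. The outlet goes on one way only: its axes then point as the housing's do. The vise lies along the housing's y, from +60 to -185 mm, 80 mm tall.
- housing_face (a point): Middle of the housing's top face, where the origin of the outlet belongs.
- housing_neck (a point): Mouth of the housing's hose neck, 32 mm across, which leaves towards the housing's -x, 62 mm above the bench.
- dowel_big (a point): Foot of the big dowel on the top face, at (+36, -26) mm: steel, 10 mm across, 13 mm tall, straight for 4 mm and then tapering to 4 mm at its tip.
- dowel_small (a point): Foot of the small dowel on the top face, at (-36, +26) mm: steel, 7 mm across, 11 mm tall, straight for 4 mm and then tapering to 2 mm at its tip.
- thermostat (a joint): How far (m) the sprung brass thermostat in the housing's bore is pushed down. At 0 its 22 mm wide top stands 15 mm above the housing's face, so an outlet resting on it stands 5 mm proud, already guided by both dowels. It starts to give at 7 N and takes 12 N at 0.005, when the flanges meet.
- straight_outlet: Bystander: another grey outlet with a straight upright neck, flange 86 by 44 mm, 68 mm tall, loose.
- bolt1: Bystander: flange bolt standing on its head behind the vise, 17 mm wide, 39 mm tall, loose.
- bolt2: Bystander: a second such bolt.
- valve_spring: Bystander: coil spring standing near the outlet, 33 mm wide, 46 mm tall, loose.
- spray_can: Bystander: spray can, 52 mm wide, 156 mm tall, loose.
- wrench: Bystander: wrench lying on the bench, 190 mm long, loose.

How it is judged:
On the way, in this order (a step that is already met when the one before it is completed fails the run):
1. the outlet is picked up off the bench (height (world z) of cover above 0.04 m and contact force between the fingers and cover above 1 N), for 0.2 s.
2. it is located over both dowels, the right way round (horizontal distance between cover_hole_big and dowel_big below 0.003 m and horizontal distance between cover_hole_small and dowel_small below 0.003 m and z of cover in the frame of housing_face below 0.008 m), for 0.1 s.
At the end, for the whole second after the job is handed in: Through the last second the robot holds the outlet pressed on the housing: each dowel in its own hole (within 2.5 mm), flanges touching (gap under 2 mm, tilt under 0.04 rad, over 1.5 N), the thermostat pushed in over 3 mm, the robot pushing on the outlet, and nothing moving (horizontal distance between cover_hole_big and dowel_big below 0.0025 m and horizontal distance between cover_hole_small and dowel_small below 0.0025 m and z of cover in the frame of housing_face below 0.002 m and angle between the z axis of cover and the z axis of housing, either way round below 0.04 rad and value of joint thermostat above 0.003 m and contact force between cover and housing above 1.5 N and contact force between any of the fingers, the arm and cover above 5 N and linear speed of cover below 0.01 m/s); the arm keeps its last pose, push and grip.
It fails at once if the outlet is gripped with more than 60 N (both fingers together press on it with over 140 N) (contact force between the fingers and cover above 140 N).
It fails at once if the outlet is rammed on the housing with more than 60 N (contact force between cover and housing above 60 N).
It fails at once if a bystander is shoved by more than 20 mm or knocked over (distance of any of straight_outlet, bolt1, bolt2, valve_spring, spray_can, wrench from where it was at the start of the episode above 0.02 m or angle between any of bolt1, bolt2, valve_spring, spray_can, straight_outlet's own z axis and vertical above 0.5 rad).
It also fails if it takes over 54 s, if anything falls off the work surface, if the arm or the gripper's body presses on something with over 40 N, if the wrist force passes 120 N, or if a joint passes its speed limit or range.

## Robot

A 6-joint arm with a two-finger parallel gripper is mounted at the origin on the work surface. World frame = base frame: x ahead of the robot, y to its left, z up, the work surface at z = 0. Lengths are in m, angles in rad, forces in N, time in s.
With the tool pointing down it reaches from about 0.425 to 0.925 m from the base axis. Payload 12.5 kg.
Tool frame: the origin (TCP) lies on the centre line of the jaws, within the pads' length; the fingertips stand 17 mm ahead of it and the grasp point (between the pads) lies 2 mm behind it; z points along the fingers, y is the line along which they close (so a half turn about z gives the same grasp; the last joint's range is limited). The gripper opens to 85 mm and grips with 20 to 120 N. Pads are 22 mm wide; open, the fingers measure 114 mm over their backs; the gripper's body (76 mm by 85 mm) begins 54 mm behind the grasp point. The pads swing forward as they close: fully open they stand 13 mm farther back than shut.
Start: joints at [-1.336, 0.491, 1.559, -0, 1.092, -0.106], TCP at [0.209, -0.589, 0.248] pointing down, gripper open.
Joint ranges: [-3.1, 3.1], [-0.84, 2.19], [0.05, 2.79], [-1.13, 4.28], [0.06, 2.93], [-2.69, 2.69]. Speed limits (rad/s): [2.22, 2.22, 2.79, 3.14, 3.14, 3.14].

## Interface

Orientations are given as a unit quaternion [w, x, y, z].
In Python, from cell import sensors, imaging, hand_in gives the robot as it stands.
- The arm moves only by the shell command python3 -m pendant 'ROWS' [OPENING] [FORCE]. ROWS is JSON, a list of rows, each an object with "travel": the shift along the tool's x, y, z as a fraction of full scale, a list of three; "yaw": the turn about the tool's z as a fraction of full scale. A call has exactly 8 rows; each row is the pose to reach, as a shift and turn from the pose commanded when the call began, along the tool's axes at that moment; what a row does not reach only later rows make up. Full scale, the value 1, is 0.4 m for a shift and 90 degrees for a turn. A row lasts 1/10 s, in which the tool goes at most 50 mm and 8.59 degrees, less where a joint would pass 70% of its speed; a pose out of reach is approached as far as the arm can. A call with a number of a shift or a turn outside -1 to 1 is refused whole. A call with a gripper value outside its range is refused whole. OPENING is the opening, from 0 (shut) to 1 (fully open), set as the call begins (- or left out, the last holds). The fingers move at their own pace and stop on an object; FORCE is the grip in N (left out, the last holds). Time passes only in rows, so rows that repeat a pose let the fingers close, or fill a call up. It gives the time, the measured TCP pose, the force, the opening and the grip force at its end, in the units of the state.
- sensors.state(): the state, without advancing time (a new reading comes with each control period).
- imaging.read_camera(name): name is "scene" or "side" or "wrist"; returns the picture (420x560x3 uint8, red, green, blue); there is no depth.
- imaging.camera_info(name): a dict with "mtx" (3x3 intrinsics, pixels), "k1" (the pictures are not rectified: a ray, as slopes to the right and down, at radius r is drawn at 1 + k1 r^2 times it, then the intrinsics apply), "rvec" (rotation vector, rad) and "tvec" (3), from world to camera coordinates, as OpenCV has them. Camera axes: x right, y down, z forward; pixel columns grow to the right and rows downward; lengths in m; the calibration is good to about 2 mm. A picture is of the moment at which its call begins: read the wrist's pose just before it. camera_info takes no time and is no camera call; for the wrist camera it gives the pose at the moment of the call.
- hand_in(): hands the job in; it is judged then, once.
The state is a dict: "time_s": time; "qpos": joint angles; "qvel": joint speeds; "joint_torque": joint torques, N m; "tcp_pos": TCP position; "tcp_rot": TCP orientation; "force": force on the tool from outside, world axes, zero at the start; "ft_torque": the same for the moment, N m; "gripper_width": finger opening in m; "finger_force": force on a finger pad.
Only numpy, scipy, OpenCV 4.12 (cv2) and the standard library are available. Lean on these libraries where they do the work, as an engineer would, in place of code of your own. Each camera call takes 0.05 s, during which the arm holds its last target. There are 200 camera calls.

## Working session

There is one attempt and no reset: what is moved stays moved. The work goes in short steps, Python scripts to look and compute and a shell command to move; the robot and the scene stay as the last step left them, time stands still between calls to the robot, and variables do not carry over. Pictures are saved under pics/ and viewed, at most 10 in all, crops included, and the job is handed in when it is done.

```bash
mkdir -p pics && cat > h.py <<'E'
import numpy as np, cv2
from cell import sensors, imaging
def snap(n,f):
    info=imaging.camera_info(n); im=imaging.read_camera(n)
    cv2.imwrite(f'pics/{f}.png',im[:,:,::-1]); np.save(f'pics/{f}.npy',np.array([info],dtype=object),allow_pickle=True)
    return im,info
def load(f): return cv2.imread(f'pics/{f}.png'),np.load(f'pics/{f}.npy',allow_pickle=True)[0]
def ray(info,px):
    K=np.array(info['mtx'],float);R=cv2.Rodrigues(np.array(info['rvec'],float))[0];t=np.array(info['tvec'],float).ravel()
    a=cv2.undistortPoints(np.array([[px]],float),K,np.array([info['k1'],0,0,0.]))[0,0]
    return -R.T@t, R.T@np.array([a[0],a[1],1])
def plane(info,px,z):
    c,d=ray(info,px); return (c+d*(z-c[2])/d[2]).round(4)
def proj(info,P):
    return cv2.projectPoints(np.array(P,float).reshape(-1,1,3),np.array(info['rvec'],float),np.array(info['tvec'],float),np.array(info['mtx'],float),np.array([info['k1'],0,0,0.]))[0][:,0].round(1)
E
python3 - <<'E'
from h import *
ims=[snap(n,n+'0')[0] for n in('scene','side','wrist')]
print(sensors.state())
E
```

```text
{'time_s': 0.15, 'qpos': array([-1.33560841e+00,  4.91386468e-01,  1.55931780e+00,  3.50484882e-05,
        1.09169829e+00, -1.05602587e-01]), 'qvel': array([-1.32872879e-05, -6.66387072e-04, -2.46440016e-03, -7.31614381e-04,
       -1.04574481e-03, -3.37028664e-04]), 'joint_torque': array([ 1.66557682e-03, -6.18705940e+01, -2.61693549e+01, -1.34955353e-04,
        3.20752122e-03,  5.56191210e-06]), 'tcp_pos': array([ 0.20888616, -0.58889731,  0.24788062]), 'tcp_rot': array([-4.05110595e-04,  9.85519110e-01,  1.69563911e-01, -1.07043599e-05]), 'force': array([-0.06195755,  0.13899977, -0.23803128]), 'ft_torque': array([ 0.02339428, -0.00983314,  0.015477  ]), 'finger_force': 0.0, 'gripper_width': 0.0851814891316847}
```

View pics/scene0.png

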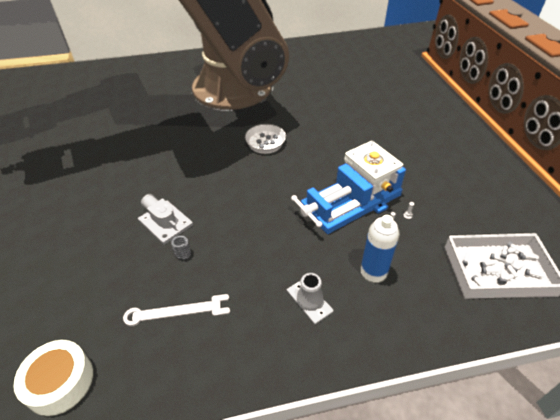

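View pics/side0.png

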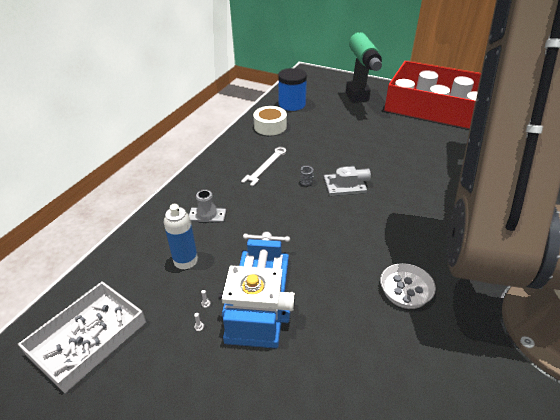

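The scene view shows the cover at about (165,218) with its spout at (150,201), the spring at (181,247) and the housing top at (373,160). In the side view the cover is at (347,182) and the housing at (252,285), with its neck at (287,303). Both the spout and the neck point towards the robot.

```bash
python3 - <<'E'
from h import *
_,s=load('scene0');_,d=load('side0');_,w=load('wrist0')
for n,p,z in [('cover fl',(165,219),.01),('spout',(149,201),.029),('spring top',(180,240),.046),('house top',(373,160),.105)]: print(n,plane(s,p,z))
for n,p,z in [('cover fl',(347,184),.01),('spout',(366,175),.029),('spring top',(307,169),.046),('house top',(252,284),.105),('neck',(289,303),.062)]: print('side',n,plane(d,p,z))
# straw: wrist camera vs TCP
c,_r=ray(w,(280,210));print('wristcam',c,_r)
st=sensors.state()
from scipy.spatial.transform import Rotation as R
q=st['tcp_rot'];print(R.from_quat([*q[1:],q[0]]).as_matrix().round(3))
E
```

```text
cover fl [ 0.526  -0.2217  0.01  ]
spout [ 0.4813 -0.2515  0.029 ]
spring top [ 0.6241 -0.1881  0.046 ]
house top [0.546  0.2392 0.105 ]
side cover fl [ 0.5199 -0.218   0.01  ]
side spout [ 0.4819 -0.2509  0.029 ]
side spring top [ 0.6209 -0.1882  0.046 ]
side house top [0.5405 0.2419 0.105 ]
side neck [0.4778 0.2213 0.062 ]
wristcam [ 0.28702383 -0.56014507  0.37286345] [-0.3202894  -0.1104842  -0.94101087]
[[ 0.942  0.334 -0.   ]
 [ 0.334 -0.942  0.001]
 [ 0.    -0.001 -1.   ]]
```

View pics/wrist0.png

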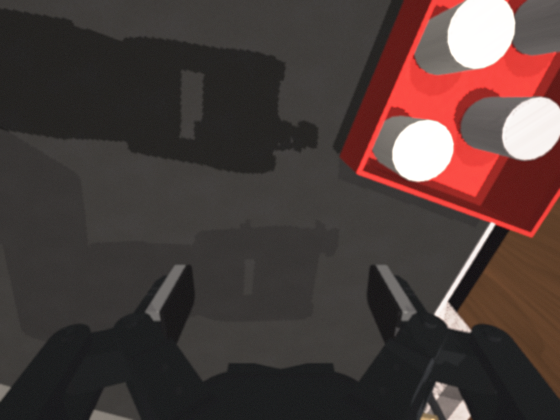

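The wrist view shows only the red bin and the open fingers (about y=300). I'll move above the cover and turn to its yaw, about 37°.

```bash
python3 -m pendant '[{"travel":[0.09,-0.05,0],"yaw":-0.02},{"travel":[0.18,-0.1,0],"yaw":-0.05},{"travel":[0.27,-0.15,0],"yaw":-0.08},{"travel":[0.36,-0.2,0],"yaw":-0.11},{"travel":[0.45,-0.25,0],"yaw":-0.14},{"travel":[0.54,-0.3,0],"yaw":-0.17},{"travel":[0.6,-0.35,0],"yaw":-0.19},{"travel":[0.65,-0.38,0],"yaw":-0.19}]' 1 && python3 - <<'E'
from h import *
from scipy.spatial.transform import Rotation as R
st=sensors.state();q=st['tcp_rot'];M=R.from_quat([*q[1:],q[0]]).as_matrix()
print(M.round(3), M.T@(np.array([.516,-.225,.2])-st['tcp_pos'])/.4)
E
```

```text
time_s: 0.95
tcp_pos: [0.4039, -0.357, 0.2482]
tcp_rot: [-0.0, 0.949, 0.315, -0.0]
force: [0.4, 0.2, -0.2]
gripper_width: 0.0854
finger_force: 0.0
[[ 0.801  0.598 -0.   ]
 [ 0.598 -0.801  0.   ]
 [ 0.    -0.    -1.   ]] [ 0.42186662 -0.09659578  0.12065175]
```

```bash
python3 -m pendant '[{"travel":[0.08,-0.02,0.02],"yaw":0},{"travel":[0.16,-0.04,0.04],"yaw":0},{"travel":[0.24,-0.06,0.07],"yaw":0},{"travel":[0.32,-0.08,0.1],"yaw":0},{"travel":[0.38,-0.09,0.12],"yaw":0},{"travel":[0.42,-0.1,0.12],"yaw":0},{"travel":[0.42,-0.1,0.12],"yaw":0},{"travel":[0.42,-0.1,0.12],"yaw":0}]' && python3 - <<'E'
from h import *
snap('wrist','w1');print(sensors.state()['tcp_pos'])
E
```

```text
time_s: 1.75
tcp_pos: [0.514, -0.2268, 0.2006]
tcp_rot: [0.0, 0.949, 0.314, 0.0]
force: [-0.3, 0.3, 0.5]
gripper_width: 0.0853
finger_force: 0.0
[ 0.51380929 -0.22715685  0.20068224]
```

View pics/w1.png

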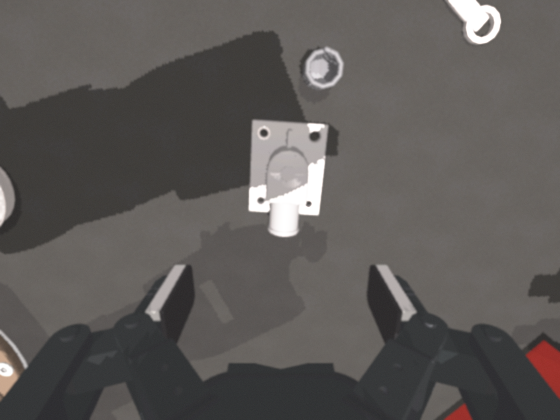

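The cover is centred under the gripper. Its flange corners are at about (252,121), (328,124), (320,215) and (249,211), and the spout mouth is at (284,232), facing the bottom of the image. The big hole is at (314,136), the small one at (261,200), and the spring is at (323,68).

```bash
python3 - <<'E'
from h import *
from scipy.spatial.transform import Rotation as R
im,w=load('w1')
P=[plane(w,p,.01) for p in [(252,121),(328,124),(320,215),(249,211)]]
print(P)
# refine by masks: bright flange region
hsv=cv2.cvtColor(im,cv2.COLOR_BGR2HSV); m=((hsv[...,2]>105)&(hsv[...,1]<50)).astype('uint8')
n,l,s,c=cv2.connectedComponentsWithStats(m); k=l[200,290] or l[150,260]
print(s[k]); 
rows=[]
for y in range(128,196,8):
    x=np.where(l[y]==k)[0]; 
    if len(x): rows.append((y,x.min(),x.max()))
print(rows)
P=np.array(P);c=P.mean(0);xa=(P[0]+P[1]-P[2]-P[3])[:2];ya=(P[0]+P[3]-P[1]-P[2])[:2]
print('c',c,'yaw x',np.degrees(np.arctan2(xa[1],xa[0])),'yaw from y',np.degrees(np.arctan2(-ya[0],ya[1])),np.linalg.norm(xa)/2,np.linalg.norm(ya)/2)
hb=plane(w,(314,136),.01);hs=plane(w,(261,200),.01);d=(hb-hs)[:2]
print('holes mid',(hb+hs)/2,np.linalg.norm(d),np.degrees(np.arctan2(d[1],d[0])-np.arctan2(-52,72)))
E
```

```text
[array([ 0.5481, -0.1647,  0.01  ]), array([ 0.5912, -0.2274,  0.01  ]), array([ 0.5106, -0.2824,  0.01  ]), array([ 0.4677, -0.2169,  0.01  ])]
[  108    21   404   335 29494]
[(128, np.int64(251), np.int64(433)), (136, np.int64(251), np.int64(463)), (144, np.int64(251), np.int64(465)), (152, np.int64(251), np.int64(455)), (160, np.int64(250), np.int64(453)), (168, np.int64(250), np.int64(446)), (176, np.int64(250), np.int64(487)), (184, np.int64(249), np.int64(508)), (192, np.int64(227), np.int64(510))]
c [ 0.5294  -0.22285  0.01   ] yaw x 33.65720502341013 yaw from y 33.85476927717331 0.09671199511952999 0.0771868512118482
holes mid [ 0.5297  -0.22185  0.01   ] 0.08766989220935544 33.549654982734964
```

```bash
python3 -m pendant '[{"travel":[0.018,0.013,0.06],"yaw":0.033},{"travel":[0.018,0.013,0.13],"yaw":0.033},{"travel":[0.018,0.013,0.2],"yaw":0.033},{"travel":[0.018,0.013,0.27],"yaw":0.033},{"travel":[0.018,0.013,0.34],"yaw":0.033},{"travel":[0.018,0.013,0.39],"yaw":0.033},{"travel":[0.018,0.013,0.415],"yaw":0.033},{"travel":[0.018,0.013,0.415],"yaw":0.033}]' && python3 -m pendant '[{"travel":[0,0,0],"yaw":0},{"travel":[0,0,0],"yaw":0},{"travel":[0,0,0],"yaw":0},{"travel":[0,0,0],"yaw":0},{"travel":[0,0,0],"yaw":0},{"travel":[0,0,0],"yaw":0},{"travel":[0,0,0],"yaw":0},{"travel":[0,0,0],"yaw":0}]' 0.3 40; python3 - <<'E'
from h import *
snap('wrist','w2')
E
```

```text
time_s: 2.6
tcp_pos: [0.5224, -0.2271, 0.0337]
tcp_rot: [-0.0, 0.957, 0.289, -0.001]
force: [0.3, -0.2, 0.1]
gripper_width: 0.0857
finger_force: 0.0
time_s: 3.4
tcp_pos: [0.5234, -0.2267, 0.0354]
tcp_rot: [0.001, 0.957, 0.29, 0.001]
force: [-1.1, -0.0, 6.4]
gripper_width: 0.0396
finger_force: 40.7
```

View pics/w2.png

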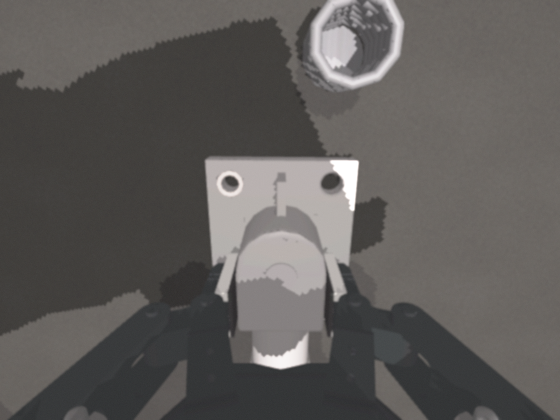

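Good grip: the opening is 39.6 mm, and the cheeks and the far-edge holes at (230,183) and (332,183) look symmetric. Now I'll lift.

```bash
python3 -m pendant '[{"travel":[0,0,-0.03],"yaw":0},{"travel":[0,0,-0.08],"yaw":0},{"travel":[0,0,-0.15],"yaw":0},{"travel":[0,0,-0.24],"yaw":0},{"travel":[0,0,-0.34],"yaw":0},{"travel":[0,0,-0.44],"yaw":0},{"travel":[0,0,-0.53],"yaw":0},{"travel":[0,0,-0.57],"yaw":0}]' && python3 - <<'E'
from h import *
from scipy.spatial.transform import Rotation as R
st=sensors.state();q=st['tcp_rot'];M=R.from_quat([*q[1:],q[0]]).as_matrix();p=st['tcp_pos']
print(p,st['force'],st['finger_force'],M[:,0], M.T@(np.array([.468,.2185,p[2]])-p)/.4)
_,w=load('w2')
p2=np.array([.5234,-.2267,.0354])
for px in [(332,183),(230,183),(206,158),(358,159)]: print((M.T@(plane(w,px,.01)-p2)).round(4))
E
```

```text
time_s: 4.25
tcp_pos: [0.5233, -0.2265, 0.2667]
tcp_rot: [0.002, 0.957, 0.29, 0.002]
force: [0.6, -0.6, -2.4]
gripper_width: 0.0394
finger_force: 41.1
[ 0.52329162 -0.22647624  0.26673573] [ 0.64520638 -0.64869942 -2.40675237] 41.087238639593124 [0.83224007 0.55441108 0.00219339] [ 0.50170965 -1.00245045 -0.00344676]
[0.0439 0.025  0.0256]
[ 0.0439 -0.0268  0.0254]
[ 0.0567 -0.038   0.0254]
[0.0562 0.0372 0.0257]
```

```bash
python3 -m pendant '[{"travel":[0.03,-0.06,0],"yaw":0.02},{"travel":[0.08,-0.16,0],"yaw":0.05},{"travel":[0.13,-0.26,0],"yaw":0.08},{"travel":[0.18,-0.36,0],"yaw":0.11},{"travel":[0.23,-0.46,0],"yaw":0.14},{"travel":[0.28,-0.56,0],"yaw":0.17},{"travel":[0.33,-0.66,0],"yaw":0.19},{"travel":[0.38,-0.76,0],"yaw":0.197}]' && python3 - <<'E'
from h import *
from scipy.spatial.transform import Rotation as R
st=sensors.state();q=st['tcp_rot'];M=R.from_quat([*q[1:],q[0]]).as_matrix();p=st['tcp_pos']
print(p,st['force'],st['finger_force'],M[:,0], M.T@(np.array([.468,.2185,p[2]])-p)/.4)
E
```

```text
time_s: 5.05
tcp_pos: [0.4801, 0.1126, 0.2632]
tcp_rot: [0.0, 0.99, 0.138, 0.0]
force: [0.8, -0.3, -0.8]
gripper_width: 0.0397
finger_force: 40.9
[0.48012384 0.11256613 0.26318138] [ 0.76929755 -0.29435343 -0.7925452 ] 40.88689869269729 [9.61928608e-01 2.73300034e-01 6.67192434e-04] [ 4.32236654e-02 -2.63035726e-01 -3.47228360e-05]
```

```bash
python3 -m pendant '[{"travel":[0.015,-0.08,0],"yaw":0},{"travel":[0.03,-0.16,0],"yaw":0},{"travel":[0.04,-0.22,0],"yaw":0},{"travel":[0.045,-0.25,0],"yaw":0},{"travel":[0.045,-0.26,0],"yaw":0},{"travel":[0.045,-0.26,0],"yaw":0},{"travel":[0.045,-0.26,0],"yaw":0},{"travel":[0.045,-0.26,0],"yaw":0}]' && python3 - <<'E'
from h import *
snap('wrist','w3');print(sensors.state()['tcp_pos'])
E
```

```text
time_s: 5.85
tcp_pos: [0.47, 0.2149, 0.2623]
tcp_rot: [0.0, 0.99, 0.138, -0.0]
force: [0.2, -0.1, -2.7]
gripper_width: 0.0392
finger_force: 40.9
[0.47002193 0.214999   0.26231976]
```

View pics/w3.png

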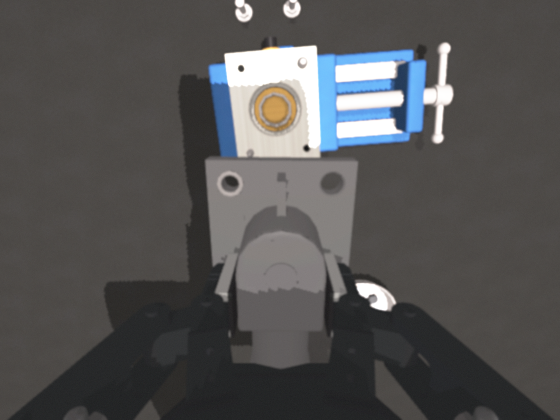

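The housing top is ahead: its far corners are at (226,53) and (316,46), the thermostat is at (275,108), and the dowels are near (302,62) for the big one and (250,153) for the small one. I'll zoom in for detail.

```bash
python3 - <<'E'
from h import *
im,w=load('w3')
cv2.imwrite('pics/w3z.png',cv2.resize(im[35:165,205:335],(600,600),interpolation=cv2.INTER_CUBIC))
E
```

```text
(no output)
```

View pics/w3z.png

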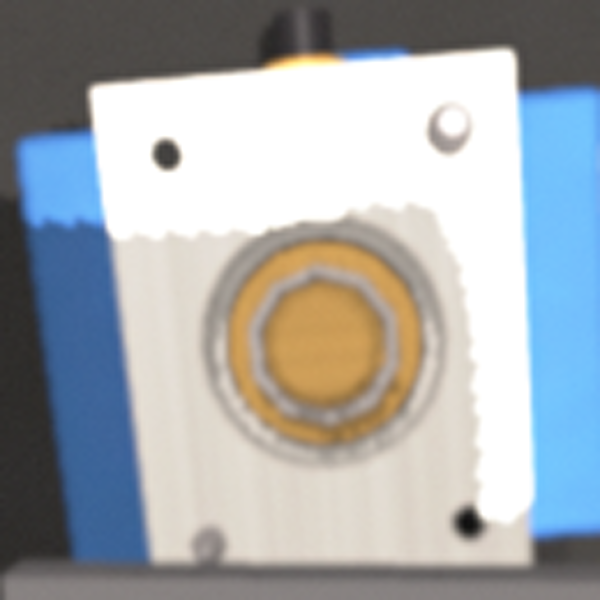

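The crop shows the bolt holes at (241.2,68.4) and (306.6,148.1), the big dowel at (302.3,63.2), the small dowel at (250.1,153.1), the bore centre at (275,109.2) and the far corners at (224.9,54.1) and (316.8,45.4).

```bash
python3 - <<'E'
from h import *
from scipy.spatial.transform import Rotation as R
_,w=load('w3');st=sensors.state();q=st['tcp_rot'];M=R.from_quat([*q[1:],q[0]]).as_matrix();p=st['tcp_pos']
px=[(241.2,68.4),(306.6,148.1),(302.3,63.2),(250.1,153.1),(275,109.2),(224.9,54.1),(316.8,45.4)]
L=np.array([(36,26),(-36,-26),(36,-26),(-36,26),(0,0),(48,38),(48,-38)])/1e3
W=np.array([plane(w,a,.105)[:2] for a in px])
Rm,c=(lambda A,B:(A,B))(None,None)
Lc=L-L.mean(0);Wc=W-W.mean(0)
a=np.arctan2((Lc[:,0]*Wc[:,1]-Lc[:,1]*Wc[:,0]).sum(),(Lc*Wc).sum())
Rm=np.array([[np.cos(a),-np.sin(a)],[np.sin(a),np.cos(a)]])
c=W.mean(0)-Rm@L.mean(0)
print('housing',c,np.degrees(a));print(((W-c)@Rm-L)*1e3)
print('tool yaw',np.degrees(np.arctan2(M[1,0],M[0,0])))
# held cover (flange top, 25.4mm below tcp): centre in tool frame
for u in [(332,183),(230,183),(206,158),(356,159)]:print((M.T@(plane(w,u,p[2]-.0254)-p))[:2])
tgt=c+Rm@np.array([-.008,0]);print('tcp target',tgt,(M.T@np.array([*(tgt-p[:2]),0]))/.4)
E
```

```text
housing [0.54124177 0.24125914] 20.351060114728217
[[-1.62512134e-01  5.85707785e-04]
 [-1.59227760e-02  4.61116073e-02]
 [-1.63566151e-01 -4.79493234e-02]
 [-5.77416389e-01  3.03309436e-01]
 [ 3.25878162e-01  1.36023538e-01]
 [ 2.38656356e-02  4.38921483e-01]
 [ 5.69673652e-01 -8.77002450e-01]]
tool yaw 15.860382588446148
[0.04358787 0.0250621 ]
[ 0.04351118 -0.02662663]
[ 0.05626904 -0.03786793]
[0.05577474 0.03632133]
tcp target [0.53374113 0.23847697] [ 1.69274583e-01 -1.29252205e-02 -6.15015569e-06]
```

```bash
python3 -m pendant '[{"travel":[0.05,-0.003,0],"yaw":-0.02},{"travel":[0.1,-0.006,0],"yaw":-0.04},{"travel":[0.15,-0.01,0],"yaw":-0.05},{"travel":[0.17,-0.011,0.05],"yaw":-0.05},{"travel":[0.17,-0.011,0.12],"yaw":-0.05},{"travel":[0.17,-0.011,0.18],"yaw":-0.05},{"travel":[0.17,-0.011,0.22],"yaw":-0.05},{"travel":[0.17,-0.011,0.22],"yaw":-0.05}]' && python3 - <<'E'
from h import *
from scipy.spatial.transform import Rotation as R
st=sensors.state();q=st['tcp_rot'];M=R.from_quat([*q[1:],q[0]]).as_matrix();p=st['tcp_pos']
print(p,np.degrees(np.arctan2(M[1,0],M[0,0])),M.T@(np.array([.53439,.23787,p[2]])-p))
a,s=snap('scene','s4');b,d=snap('side','d4')
c=proj(s,[[.541,.241,.12]])[0].astype(int);e=proj(d,[[.541,.241,.12]])[0].astype(int)
f=lambda i,c:cv2.resize(i[max(0,c[1]-50):c[1]+50,c[0]-50:c[0]+50],(400,400),interpolation=cv2.INTER_CUBIC)
cv2.imwrite('pics/z4.png',np.hstack([f(a,c),f(b,e)])[:,:,::-1]);print(c,e)
E
```

```text
time_s: 6.7
tcp_pos: [0.5334, 0.2379, 0.1722]
tcp_rot: [0.0, 0.984, 0.177, -0.002]
force: [-0.5, 0.7, -1.8]
gripper_width: 0.0399
finger_force: 40.9
[0.53336188 0.23786255 0.17217832] 20.38390834246194 [ 9.66331360e-04  3.51118756e-04 -3.96514312e-06]
[374 153] [251 278]
```

View pics/z4.png

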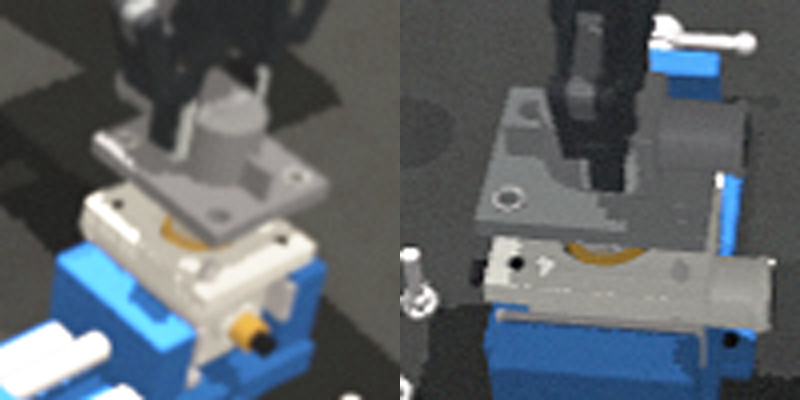

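The cover hovers over the housing, aligned in both views (flange parallel to the housing edges, spout on the neck side). Now I'll lower it until the dowels engage.

```bash
python3 -m pendant '[{"travel":[0.002,0.001,0.01],"yaw":0},{"travel":[0.002,0.001,0.02],"yaw":0},{"travel":[0.002,0.001,0.03],"yaw":0},{"travel":[0.002,0.001,0.04],"yaw":0},{"travel":[0.002,0.001,0.05],"yaw":0},{"travel":[0.002,0.001,0.055],"yaw":0},{"travel":[0.002,0.001,0.055],"yaw":0},{"travel":[0.002,0.001,0.055],"yaw":0}]'; python3 -c "
from h import *
s=sensors.state();print(s['tcp_pos'],s['force'],s['ft_torque'])"
```

```text
time_s: 7.6
tcp_pos: [0.535, 0.2386, 0.1523]
tcp_rot: [0.0, 0.984, 0.177, 0.0]
force: [0.1, -0.3, -1.9]
gripper_width: 0.0393
finger_force: 40.9
[0.53496334 0.23859232 0.15229763] [ 0.10440193 -0.26485725 -1.87320918] [-0.06410319  0.05985478  0.00674723]
```

```bash
python3 -m pendant '[{"travel":[0,0.001,0.003],"yaw":0},{"travel":[0,0.001,0.006],"yaw":0},{"travel":[0,0.001,0.009],"yaw":0},{"travel":[0,0.001,0.012],"yaw":0},{"travel":[0,0.001,0.014],"yaw":0},{"travel":[0,0.001,0.014],"yaw":0},{"travel":[0,0.001,0.014],"yaw":0},{"travel":[0,0.001,0.014],"yaw":0}]'; python3 -c "
from h import *
s=sensors.state();print(s['tcp_pos'],s['force'],s['ft_torque'])"
```

```text
time_s: 8.4
tcp_pos: [0.535, 0.2382, 0.1467]
tcp_rot: [0.0, 0.984, 0.177, -0.0]
force: [-0.6, -0.8, -2.9]
gripper_width: 0.0395
finger_force: 40.9
[0.53504536 0.23818134 0.14668596] [-0.60842479 -0.78179374 -2.9062081 ] [-0.00274177 -0.00756581  0.0236857 ]
```

```bash
python3 -m pendant '[{"travel":[0,0,0.002],"yaw":0},{"travel":[0,0,0.004],"yaw":0},{"travel":[0,0,0.006],"yaw":0},{"travel":[0,0,0.008],"yaw":0},{"travel":[0,0,0.01],"yaw":0},{"travel":[0,0,0.01],"yaw":0},{"travel":[0,0,0.01],"yaw":0},{"travel":[0,0,0.01],"yaw":0}]'; python3 -c "
from h import *
s=sensors.state();print(s['tcp_pos'],s['force'],s['ft_torque'])"
```

```text
time_s: 9.2
tcp_pos: [0.5351, 0.2382, 0.1433]
tcp_rot: [0.0, 0.984, 0.177, 0.0]
force: [-2.7, -1.5, 6.1]
gripper_width: 0.0391
finger_force: 41.9
[0.53512471 0.23822672 0.14332495] [-2.71527149 -1.53014624  6.13223864] [-0.15636076  0.38435288  0.00202809]
```

Spring contact is at about 8 N with a slight side load along −x. I'll ease off in x and press on.

```bash
python3 -m pendant '[{"travel":[-0.001,0,0.001],"yaw":0},{"travel":[-0.001,0,0.002],"yaw":0},{"travel":[-0.001,0,0.003],"yaw":0},{"travel":[-0.001,0,0.004],"yaw":0},{"travel":[-0.001,0,0.005],"yaw":0},{"travel":[-0.001,0,0.006],"yaw":0},{"travel":[-0.001,0,0.006],"yaw":0},{"travel":[-0.001,0,0.006],"yaw":0}]'; python3 -c "
from h import *
s=sensors.state();print(s['tcp_pos'],s['force'],s['ft_torque'])"
```

```text
time_s: 10.0
tcp_pos: [0.5351, 0.2382, 0.1412]
tcp_rot: [-0.0, 0.984, 0.177, 0.001]
force: [-1.6, -1.3, 9.0]
gripper_width: 0.0392
finger_force: 42.1
[0.53505083 0.23819666 0.14119076] [-1.57049033 -1.25469422  9.0344253 ] [-0.06683579  0.30088685  0.01036117]
```

```bash
python3 -m pendant '[{"travel":[-0.001,0,0.001],"yaw":0},{"travel":[-0.001,0,0.002],"yaw":0},{"travel":[-0.001,0,0.003],"yaw":0},{"travel":[-0.001,0,0.004],"yaw":0},{"travel":[-0.001,0,0.004],"yaw":0},{"travel":[-0.001,0,0.004],"yaw":0},{"travel":[-0.001,0,0.004],"yaw":0},{"travel":[-0.001,0,0.004],"yaw":0}]'; python3 -c "
from h import *
s=sensors.state();print(s['tcp_pos'],s['force'],s['ft_torque'])"
```

```text
time_s: 10.8
tcp_pos: [0.5351, 0.2382, 0.1403]
tcp_rot: [-0.0, 0.984, 0.177, 0.002]
force: [-2.0, -0.2, 15.8]
gripper_width: 0.0395
finger_force: 43.0
[0.53505833 0.23822236 0.14032901] [-1.96329797 -0.16594117 15.75753087] [-0.14022058  0.4297124  -0.04604649]
```

The stiffness jumped at the predicted flush height (0.1404): the flanges meet. I'll add a small margin of push and take a last check picture.

```bash
python3 -m pendant '[{"travel":[0,0,0.001],"yaw":0},{"travel":[0,0,0.002],"yaw":0},{"travel":[0,0,0.002],"yaw":0},{"travel":[0,0,0.002],"yaw":0},{"travel":[0,0,0.002],"yaw":0},{"travel":[0,0,0.002],"yaw":0},{"travel":[0,0,0.002],"yaw":0},{"travel":[0,0,0.002],"yaw":0}]'; python3 - <<'E'
from h import *
s=sensors.state();print(s['tcp_pos'],s['tcp_rot'],s['force'],s['ft_torque'])
a,_=snap('scene','s5');b,_=snap('side','d5')
f=lambda i,c:cv2.resize(i[max(0,c[1]-50):c[1]+50,c[0]-50:c[0]+50],(400,400),interpolation=cv2.INTER_CUBIC)
cv2.imwrite('pics/z5.png',np.hstack([f(a,(374,153)),f(b,(251,278))])[:,:,::-1])
E
```

```text
time_s: 11.6
tcp_pos: [0.5351, 0.2382, 0.1403]
tcp_rot: [-0.0, 0.984, 0.177, 0.002]
force: [-4.7, -1.2, 23.2]
gripper_width: 0.0395
finger_force: 44.1
[0.53511288 0.23821213 0.14032096] [-1.76137254e-04  9.84148872e-01  1.77334315e-01  1.87262329e-03] [-4.74547335 -1.23753028 23.18209103] [-0.3825773   0.84072452 -0.02531064]
```

View pics/z5.png

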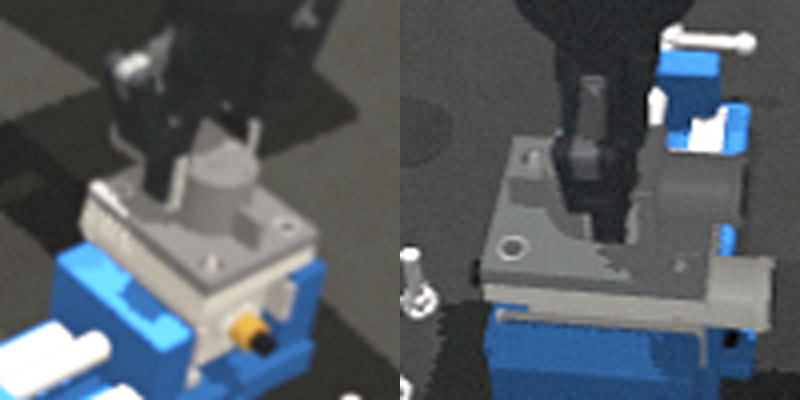

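The picture shows the outlet flush on the housing with no visible gap, a dowel showing in its hole at (213,262), and the spout above the neck. TCP height didn't change while the push rose to about 25 N, so it is on the hard stop. Handing in.

```bash
python3 -c "
from cell import hand_in
print(hand_in())"
```

```text
the job is handed in; nothing more can be done
None
```

The outlet is on both dowels, flush against the housing with its spout on the neck side. It was still held at about 44 N grip and 25 N push when I handed the job in at about 12 s; no verdict came back.

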